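Set the saw's length stop to its mark and cam it tight

ROBOT

A 7-joint arm with a two-finger parallel gripper is mounted at the origin on a cart in front of the work surface, level with it; the furniture and walls round the work are solid. World frame = base frame: x ahead of the robot, y to its left, z up, the work surface at z = 0. Lengths are in m, angles in rad, forces in N, time in s.
With the tool pointing down it reaches from about 0.425 to 0.95 m from the base axis. Payload 4.7 kg.
Tool frame: the origin (TCP) lies on the front face of the gripper's body, between the roots of the fingers; the fingertips stand 70 mm ahead of it and the grasp point (between the pads) lies 51 mm ahead of it; z points along the fingers, y is the line along which they close (so a half turn about z gives the same grasp; the last joint's range is limited). The gripper opens to 87 mm and grips with 3 to 60 N. Pads are 19 mm wide; open, the fingers measure 117 mm over their backs; the gripper's body (75 mm by 190 mm) begins 51 mm behind the grasp point.
Start: joints at [1.275, 0.469, -0.049, 1.532, 0.024, 1.141, -0.082], TCP at [0.178, -0.651, 0.292] pointing down, gripper open.
Joint ranges: [-2.59, 2.59], [-0.33, 1.99], [-1.39, 1.29], [0.1, 2.45], [-1.04, 4.18], [0.21, 1.99], [-2.66, 2.66]. Speed limits (rad/s): [2.57, 2.57, 3.14, 3.14, 3.14, 3.14, 3.14].

INTERFACE

Orientations are given as a rotation vector (axis times angle).
In Python, from cell import monitor, read_camera, job_done gives the robot as it stands.
- The arm moves only by the tool carry_out, never from a script. Its argument "deltas" is a list of rows, each a list of 3 entries, a list of its own where there are three numbers: the opening, from 0 (shut) to 1 (fully open), then the shift along the world's x, y, z in mm, then the turn, a rotation vector about the world's x, y, z in degrees. In form: [[hand, [x, y, z], [ax, ay, az]], ...]. A call has 1 to 12 rows; each row shifts and turns the commanded pose from where the row before left it; what a row does not reach is not made up. A row lasts 1/10 s, in which the tool goes at most 50 mm and 8.59 degrees, less where a joint would pass 70% of its speed; a pose out of reach is approached as far as the arm can. A call with a gripper value outside its range is refused whole. The fingers move at their own pace and stop on an object; "newtons" is the grip in N (left out, the last holds). Time passes only in rows, so rows that do not move let the fingers close. It gives the time, the measured TCP pose, the force, the opening and the grip force at its end, in the units of the state.
- monitor.read_state(): the state, without advancing time (a new reading comes with each control period).
- read_camera(name): name is "scene" or "top"; returns a dict with "image" (420x560x3 uint8, red, green, blue), "K" (3x3 intrinsics, pixels), "world_from_camera" (4x4, takes a point from camera to world coordinates). Camera axes: x right, y up, looking along -z (the intrinsics and any distortion apply to the point x, -y, -z); pixel columns grow to the right and rows downward; lengths in m; the calibration is good to about 2 mm. A picture is of the moment at which its call begins. There is no depth.
- job_done(): hands the job in; it is judged then, once.
The state is a dict: "clock": time; "q": joint angles; "dq": joint speeds; "effort": joint torques, N m; "eef_pos": TCP position; "ee_rot": TCP orientation; "force": force on the tool from outside, world axes, zero at the start; "ft_torque": the same for the moment, N m; "opening": opening from 0.0 (shut) to 1.0 (fully open); "grip_force": force on a finger pad.
Only numpy, scipy, OpenCV 4.12 (cv2) and the standard library are available. Lean on these libraries where they do the work, as an engineer would, in place of code of your own. Each camera call takes 0.05 s, during which the arm holds its last target. There are 200 camera calls.

TASK

Set the saw's length stop: with the gripper astride the rod, draw the spring-loaded rod out by its stop plate until the rubber stop face is level with the hairline of the brass index clip, and while holding it there squeeze the cam lever fully shut beside the rod. Finish while still holding: the fingers keep gripping the rod and the shut lever together, the stop face on the line, so that I can check it with the tape. Do not disturb the tape measure, square, pencil and offcut lying about.

Things in the scene. Friction and masses are not known exactly. Their poses are not given: they have to be found in the camera images.
- stop_base: Length stop, fixed on the bench: base plate 110 x 250 x 12 mm, dark steel collar, spring barrel. Origin on the bench under the rod's axis, z up. The rod lies level along the base's y, axis at x = 0, 45 mm above the bench, and leaves the collar towards -y. The lever is on the -x side, the flag of the stop plate on the +x side. Barrel: y = 44 to 136 mm, 18 mm radius.
- collar_face (a point): Centre of the collar's front (-y) face, on the rod's axis; base y = +14 mm. The collar reaches 30 mm back from here, from base x = -39 mm (lugs of the lever's pin) to +17 mm, and up to 62 mm above the bench; nothing on the stop is higher than 64 mm.
- stop_rod: Sliding steel rod, 16 mm thick, with the upright stop plate fixed on its end. Origin on the rod's axis in the rubber stop face, the plate's outer (-y) face; axes as the base's. The plate is 8 mm thick and spans 9 mm to the -x and 46 mm to the +x side of the axis, 22 to 62 mm above the bench. It starts home, the plate's inner face 34 mm in front of the collar, and draws out to -y by up to 55 mm.
- plate_back (a point): Middle of the flag on the plate's inner (+y) face, 27 mm to the +x side of the rod's axis, 45 mm above the bench: a finger beside the rod on the +x side, between collar and plate, can push the plate out here from behind. A spring pulls the rod home with 2.4 N, at 30 mm out with 3.6 N, when nothing holds it.
- cam_lever (a joint): Angle of the cam lever (rad): 0 = fully shut at its stop, parallel to the rod; starts 0.43 to 0.50 open and stays where it is left. Its end swings level to the base's -x as it opens. It turns with about 1 N at the handle down to 0.38, then the cam presses a brake shoe in the collar on the rod and it takes up to some 6 N. Shut, it locks the rod against its spring.
- lever_pin (a point): Upright pin on which the lever turns, 45 mm above the bench, at base x = -30, y = +30 mm.
- lever_tip (a point): Centre of the end of the lever's black grip, 72 mm from the pin, 45 mm above the bench. The grip is 9 mm thick, 38 to 53 mm above the bench, 26 to 70 mm from the pin. Shut, its outer face is 20 mm from the rod's axis: rod and lever together are then 28 mm across; at the start, up to 65 mm at the tip.
- index_clip: Small brass clip, 12 mm along the rule and 5 mm high, on the base's rule under the flag of the stop plate. Origin 13 mm above the bench on its dark hairline, which runs parallel to the base's x (axes as the base's). The stop face must stand above this hairline, 14 to 30 mm out from home.
- tape_measure: Yellow tape measure, 38 x 83 x 64 mm, standing on the bench; leave it.
- speed_square: Flat alloy triangle, 165 x 168 x 20 mm, on the bench; leave it.
- pencil: Yellow carpenter's pencil, 158 mm long, on the bench; leave it.
- offcut: Wooden offcut, 45 x 90 x 45 mm, on the bench; leave it.

How it is judged:
On the way, in this order (a step that is already met when the one before it is completed fails the run):
1. the stop face is drawn out to the hairline (within 2.5 mm) and held there by the fingers, the lever still open (over 0.3 rad) (y of stop_rod in the frame of index_clip between -0.0025 and 0.0025 m and value of joint cam_lever above 0.3 rad and contact force between the fingers and stop_rod above 0.5 N), for 0.2 s.
2. the lever is on its way shut (0.28 to 0.06 rad) while the fingers hold the stop at the hairline (within 3 mm) (y of stop_rod in the frame of index_clip between -0.003 and 0.003 m and value of joint cam_lever between 0.06 and 0.28 rad and contact force between the fingers and stop_rod above 0.5 N).
At the end, for the whole second after the job is handed in: stop face within 2.5 mm of the hairline, cam lever shut (under 0.05 rad), and the fingers still gripping: at least 3 N on the rod and at least 3 N on the lever's handle (y of stop_rod in the frame of index_clip between -0.0025 and 0.0025 m and value of joint cam_lever below 0.05 rad and contact force between the fingers and stop_rod_c0 above 3 N and contact force between the fingers and cam_lever above 3 N); the arm keeps its last pose, push and grip.
It fails at once if the tape measure, square, pencil or offcut is moved by more than 15 mm (distance of any of tape_measure, speed_square, pencil, offcut from where it was at the start of the episode above 0.015 m).
It also fails if it takes over 35 s, if anything falls off the work surface, if the arm or the gripper's body presses on something with over 40 N, if the wrist force passes 120 N, or if a joint passes its speed limit or range.

## Working session

There is one attempt and no reset: what is moved stays moved. The work goes in short steps, Python scripts to look and compute and a tool call to move; the robot and the scene stay as the last step left them, time stands still between calls to the robot, and variables do not carry over. Pictures are saved under pics/ and viewed, at most 10 in all, crops included, and the job is handed in when it is done.

Besides the shell and the picture viewer there is one more tool, called after ">>>" in YAML: its name, and indented under it one key for each argument. carry_out: Moves the arm, as the interface text tells. Its arguments: {"type":"object","properties":{"deltas":{"type":"array"},"newtons":{"type":"number"}},"required":["deltas"]}

```bash
mkdir -p pics; cat > h.py <<'E'
import numpy as np, cv2
from cell import monitor, read_camera, job_done
def snap(n,f):
    c=read_camera(n); cv2.imwrite(f,c["image"][...,::-1]); np.savez(f[:-4]+".npz",**{k:c[k] for k in("image","K","world_from_camera")}); return c
def ray(c,px):
    K,T=c["K"],c["world_from_camera"]; d=np.linalg.inv(K)@np.array([px[0],px[1],1.]); d=T[:3,:3]@(d*[1,-1,-1]); return T[:3,3],d
def onz(c,px,z):
    o,d=ray(c,px); return o+d*(z-o[2])/d[2]
def two(c1,p1,c2,p2):
    o1,d1=ray(c1,p1);o2,d2=ray(c2,p2); s=np.linalg.lstsq(np.c_[d1,-d2],o2-o1,rcond=None)[0]; a=o1+d1*s[0];b=o2+d2*s[1]; return (a+b)/2,np.linalg.norm(a-b)
def proj(c,P):
    T=c["world_from_camera"]; p=T[:3,:3].T@(np.asarray(P)-T[:3,3]); p=c["K"]@(p*[1,-1,-1]); return p[:2]/p[2]
E
python3 - <<'E'
from h import *
for n in("scene","top"):
    c=snap(n,f"pics/{n}0.png"); print({k:v for k,v in c.items() if k!="image"})
print(monitor.read_state())
E
```

```text
{'K': array([[487.87359545,   0.        , 282.46710027],
       [  0.        , 487.87359545, 213.06051358],
       [  0.        ,   0.        ,   1.        ]]), 'world_from_camera': array([[-7.24710119e-01,  5.32507675e-01, -4.37299463e-01,
         5.98546899e-02],
       [-6.89053200e-01, -5.59173625e-01,  4.61010353e-01,
         3.83816030e-01],
       [ 9.65225148e-04,  6.35421461e-01,  7.72164901e-01,
         8.53074632e-01],
       [ 0.00000000e+00,  0.00000000e+00,  0.00000000e+00,
         1.00000000e+00]])}
{'K': array([[447.32229954,   0.        , 282.68293923],
       [  0.        , 447.32229954, 210.2683512 ],
       [  0.        ,   0.        ,   1.        ]]), 'world_from_camera': array([[ 0.02446807,  0.9875509 , -0.15538511,  0.39089337],
       [-0.99933914,  0.0283414 ,  0.02276066, -0.07742037],
       [ 0.02688114,  0.15472552,  0.98759173,  0.88828135],
       [ 0.        ,  0.        ,  0.        ,  1.        ]])}
{'clock': 0.1, 'q': array([ 1.27511486,  0.46937116, -0.04859194,  1.53355514,  0.02411451,
        1.14095941, -0.08233668]), 'dq': array([ 0.00032023, -0.00331748, -0.00045177, -0.00450292, -0.00071997,
        0.00123244, -0.00055866]), 'effort': array([ 9.90472909e-04, -5.09171534e+01, -8.08803295e-02, -2.36826968e+01,
       -6.13218290e-02,  3.44813126e-02,  6.54362657e-05]), 'eef_pos': array([ 0.17785718, -0.65073304,  0.29130543]), 'ee_rot': array([-3.11201978e+00, -4.17586827e-01,  4.67154764e-04]), 'force': array([0.67111163, 0.33817024, 0.23349611]), 'ft_torque': array([-0.01582225,  0.01260827,  0.05381596]), 'grip_force': 0.0, 'opening': 0.9989870248093945}
```

View pics/scene0.png

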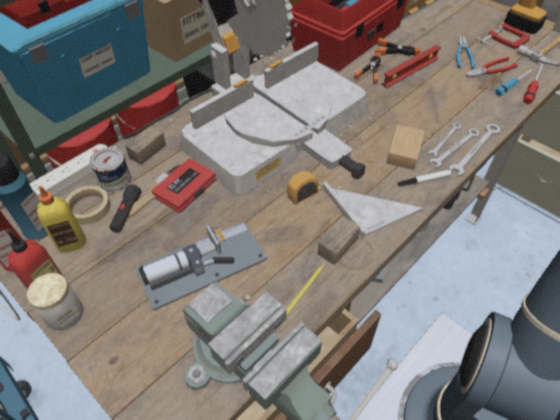

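View pics/top0.png

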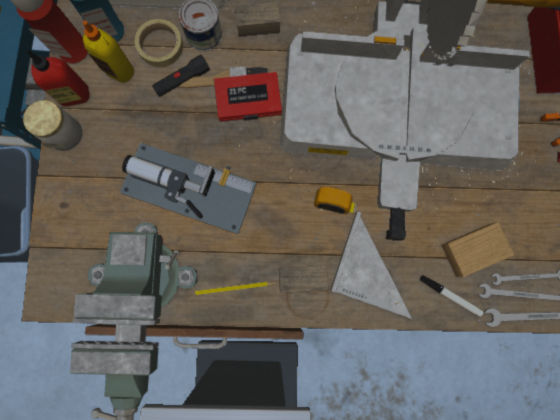

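The stop lies at about (125–255, 145–230) in top and (140–265, 225–300) in scene: barrel to the left, rod to the right, lever on the robot side. Next I'll crop in on it.

```bash
python3 - <<'E'
import cv2
a=cv2.imread("pics/top0.png")[140:235,115:260]; b=cv2.imread("pics/scene0.png")[215:305,130:275]
cv2.imwrite("pics/topc.png",cv2.resize(a,None,fx=5.5,fy=5.5,interpolation=cv2.INTER_CUBIC))
cv2.imwrite("pics/scenec.png",cv2.resize(b,None,fx=5.5,fy=5.5,interpolation=cv2.INTER_CUBIC))
E
```

```text
(no output)
```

View pics/topc.png

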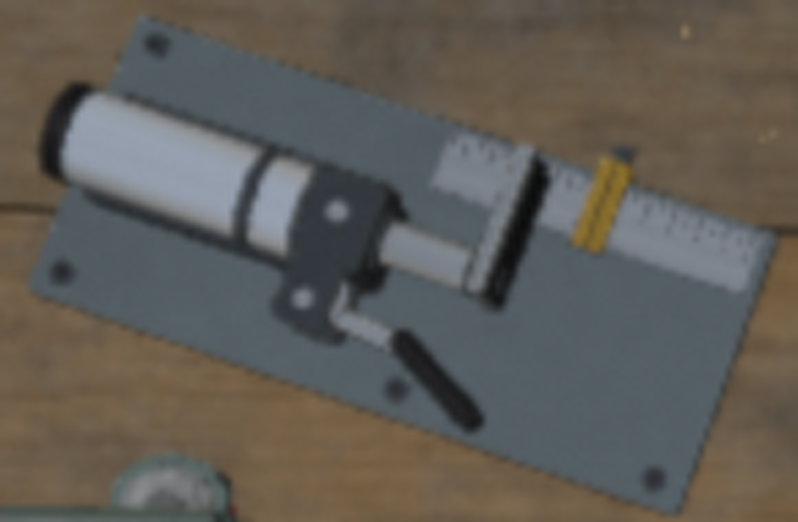

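View pics/scenec.png

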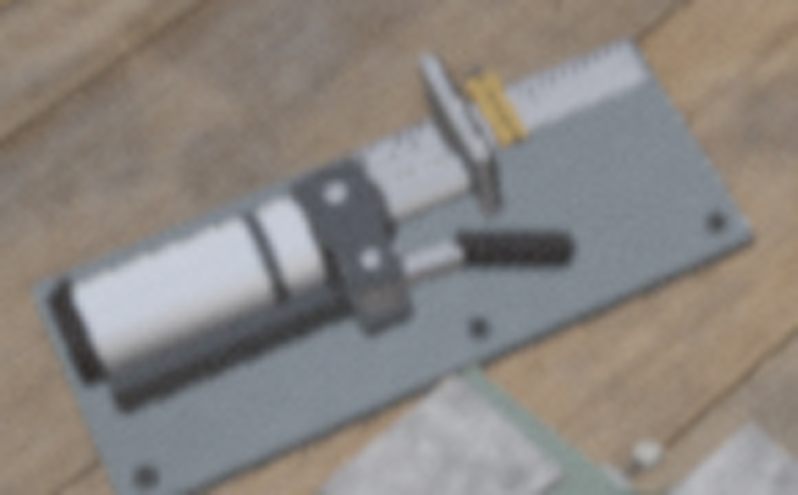

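Top crop: base-plate corners at crop (142,16), (775,235), (680,512), (30,290); clip at about (605,205) with its hairline in the middle; rubber face edge from (548,170) to (500,305); lever tip at (475,425). Scene crop: clip at (497,107), plate at (430–490, 60–205), lever end at (572,248).

```bash
cat > m.py <<'E'
from h import *
t=dict(np.load("pics/top0.npz"));s=dict(np.load("pics/scene0.npz"))
def T(x,y): return (115+(x+.5)/5.5-.5,140+(y+.5)/5.5-.5)
def S(x,y): return (130+(x+.5)/5.5-.5,215+(y+.5)/5.5-.5)
def mask(c,x0,y0,x1,y1):
    h=cv2.cvtColor(c["image"],cv2.COLOR_RGB2HSV); m=cv2.inRange(h,(15,110,90),(32,255,255)); k=np.zeros_like(m);k[y0:y1,x0:x1]=m[y0:y1,x0:x1]
    M=cv2.moments(k,True); return (M["m10"]/M["m00"],M["m01"]/M["m00"]),M["m00"]
E
python3 - <<'E'
from m import *
np.set_printoptions(precision=4,suppress=True)
for n,a,b in(("corner+x-y",T(775,235),S(632,40)),("corner-x-y",T(680,512),S(750,240)),("corner+x+y",T(142,16),S(38,285)),
 ("pinbolt",T(303,298),S(371,259)),("collarbolt",T(337,210),S(337,192)),("levertip",T(470,424),S(568,248)),
 ("plate top +x outer",T(548,168),S(432,58)),("plate top -x outer",T(500,300),S(491,160)),
 ("anvil +x-y",(147,233),(213,285)),("anvil +x+y",(111,233),(187,305)),("fixjaw +x-y",(158,296),(258,293))):
    print(n,*two(t,a,s,b))
bt,bs=mask(t,205,160,240,190),mask(s,210,225,228,245); print(bt,bs,two(t,bt[0],s,bs[0]))
C=np.array([onz(t,T(*p),.012)[:2] for p in((142,16),(775,235),(680,512),(30,290))]); print(C)
E=[np.linalg.norm(C[i]-C[(i+1)%4]) for i in range(4)]; print(E)
v=(C[0]+C[3]-C[1]-C[2]); yd=v/np.linalg.norm(v); print("ydir",yd,np.degrees(np.arctan2(-yd[0],yd[1])), "xdir from sides",(C[1]+C[0]-C[2]-C[3]))
for n,p in(("rodedge1",(390,220)),("rodedge2",(380,262))): print(n,onz(t,T(*p),.045))
R=cv2.Rodrigues(monitor.read_state()["ee_rot"])[0]; print(R)
E
```

```text
corner+x-y [ 0.5827 -0.0429  0.0095] 0.0038772614758444757
corner-x-y [ 0.4824 -0.011   0.0025] 0.0007754580527368673
corner+x+y [0.6571 0.1911 0.0118] 0.003667142920486565
pinbolt [0.5451 0.1148 0.0615] 0.0023924806196789776
collarbolt [0.5757 0.1049 0.0624] 0.0026483027878537076
levertip [0.5054 0.0582 0.0482] 0.002227848118087509
plate top +x outer [0.5973 0.037  0.0572] 0.005206269235700562
plate top -x outer [0.5505 0.0513 0.0512] 0.002884188045694117
anvil +x-y [0.4656 0.1405 0.0974] 0.00578823682085044
anvil +x+y [0.4632 0.2003 0.1061] 0.005387196153715806
fixjaw +x-y [0.3668 0.1089 0.1437] 0.01392531883722324Traceback (most recent call last):
  File "<stdin>", line 8, in <module>
  File "m.py", line 7, in mask
    M=cv2.moments(k,True); return (M["m10"]/M["m00"],M["m01"]/M["m00"]),M["m00"]
                                   ~~~~~~~~^~~~~~~~~
ZeroDivisionError: float division by zero
```

```bash
sed -i 's/(15,110,90),(32,255,255)/(12,90,60),(35,255,255)/' m.py
python3 - <<'E'
from m import *
np.set_printoptions(precision=4,suppress=True)
print(cv2.cvtColor(t["image"],cv2.COLOR_RGB2HSV)[172:181,222:230].tolist()[4], cv2.cvtColor(s["image"],cv2.COLOR_RGB2HSV)[234,216:225].tolist())
bt=mask(t,218,166,231,188); bs=mask(s,212,226,228,243); print(bt,bs,two(t,bt[0],s,bs[0]))
C=np.array([onz(t,T(*p),.012)[:2] for p in((142,16),(775,235),(680,512),(30,290))])
print([np.linalg.norm(C[i]-C[(i+1)%4]) for i in range(4)])
# similarity fit of base frame from top view: corners + tops of bolts
L=np.array([[.055,-.125],[-.055,-.125],[-.055,.125]]) 
v=(C[0]+C[3]-C[1]-C[2]); yd=v/np.linalg.norm(v); x=(C[0]+C[1]-C[2]-C[3]); x/=np.linalg.norm(x)
a1=np.degrees(np.arctan2(-yd[0],yd[1]));a2=np.degrees(np.arctan2(x[1],x[0])); print("angles",a1,a2)
print("centre",C.mean(0))
th=np.radians((a1*2+a2)/3); B=np.array([[np.cos(th),-np.sin(th)],[np.sin(th),np.cos(th)]])
pin=onz(t,T(303,298),.062)[:2]; print("pin",pin,"origin via pin",pin-B@[-.030,.030])
o=C.mean(0)
for n,p in(("pin",pin),("clip13",onz(t,bt[0],.016)[:2]),("clip scene",onz(s,bs[0],.016)[:2]),("plate+x",onz(t,T(548,168),.062)[:2]),("plate-x",onz(t,T(500,303),.062)[:2]),("rod1",onz(t,T(390,220),.047)[:2]),("rod2",onz(t,T(380,262),.047)[:2]),("tip",onz(t,T(475,426),.045)[:2])): print(n,p,"base",B.T@(p-o))
for u in((.055,-.125),(.055,.125),(-.055,-.125)): print(proj(t,[*(o+B@u),.012]))
R=cv2.Rodrigues(monitor.read_state()["ee_rot"])[0]; print(R)
E
```

```text
[[21, 146, 136], [21, 166, 132], [21, 155, 112], [21, 166, 129], [21, 169, 133], [20, 131, 119], [15, 9, 113], [106, 25, 133]] [[15, 17, 152], [19, 77, 168], [20, 104, 177], [21, 107, 170], [20, 104, 160], [20, 102, 172], [20, 83, 178], [19, 40, 178], [135, 3, 176]]
((224.09708737864077, 176.38834951456312), 103.0) ((219.41509433962264, 233.8490566037736), 53.0) (array([0.5921, 0.0202, 0.0172]), np.float64(0.0016167237515414916))
[np.float64(0.24583656509327473), np.float64(0.10646120696568821), np.float64(0.24737355243365058), np.float64(0.10817531220571469)]
angles -17.532503850500056 -17.021842203294753
centre [0.5699 0.0909]
pin [0.546  0.1154] origin via pin [0.5657 0.0778]
pin [0.546  0.1154] base [-0.0301  0.0163]
clip13 [0.593  0.0208] base [ 0.043 -0.06 ]
clip scene [0.5921 0.0193] base [ 0.0426 -0.0618]
plate+x [0.5939 0.0347] base [ 0.0397 -0.0465]
plate-x [0.5463 0.0487] base [-0.01   -0.0473]
rod1 [0.5773 0.0906] base [0.0072 0.0019]
rod2 [0.5623 0.0932] base [-0.0079 -0.0001]
tip [0.5061 0.0577] base [-0.0509 -0.0507]
[256.9894 181.7138]
[139.6869 141.9744]
[238.4639 233.5212]
[[ 0.9646  0.2636 -0.0005]
 [ 0.2636 -0.9646  0.0016]
 [-0.0001 -0.0017 -1.    ]]
```

```bash
python3 - <<'E'
from m import *
a=cv2.imread("pics/top0.png")[220:310,75:200]; b=cv2.imread("pics/scene0.png")[265:365,165:290]
f=lambda i:cv2.resize(i,None,fx=3.1,fy=3.1,interpolation=cv2.INTER_CUBIC)
a,b=f(a),f(b); n=max(a.shape[0],b.shape[0]); P=lambda i:np.pad(i,((0,n-i.shape[0]),(0,0),(0,0)))
cv2.imwrite("pics/vise.png",np.hstack([P(a),P(b)])); print(a.shape,b.shape)
th=np.radians(-17.4);B=np.array([[np.cos(th),-np.sin(th)],[np.sin(th),np.cos(th)]]);o=np.array([.5657,.0778])
def prof(c,z,x0,x1,ys):
    r=[]
    for y in ys:
        p=np.array([proj(c,[*(o+B@[x,y]),z]) for x in np.linspace(x0,x1,15)],np.float32)
        r.append(cv2.remap(c["image"],p[:,0].reshape(-1,1),p[:,1].reshape(-1,1),cv2.INTER_LINEAR).reshape(-1,3).mean(0))
    return np.array(r).round().astype(int)
for n,c in(("top",t),("scene",s)):
    ys=np.arange(-.038,-.062,-.001); q=prof(c,.0175,.03,.05,ys); print(n,"clip",[(int(y*1000),*v) for y,v in zip(ys,q)])
    ys=np.arange(-.010,-.045,-.001); q=prof(c,.062,.008,.036,ys); print(n,"plate",[(int(round(y*1000)),int(v[1])) for y,v in zip(ys,q)])
    x=np.arange(-.02,.02,.002);q=[prof(c,.053,u,u,[-.003])[0][1] for u in x];print(n,"rod",[(int(round(1000*u)),int(v)) for u,v in zip(x,q)])
print("pin scene",B.T@(onz(s,S(371,259),.062)[:2]-o))
E
```

```text
(279, 388, 3) (310, 388, 3)
top clip [(-38, np.int64(120), np.int64(124), np.int64(130)), (-39, np.int64(121), np.int64(122), np.int64(121)), (-40, np.int64(125), np.int64(119), np.int64(105)), (-41, np.int64(131), np.int64(116), np.int64(85)), (-42, np.int64(134), np.int64(113), np.int64(66)), (-43, np.int64(134), np.int64(111), np.int64(54)), (-44, np.int64(131), np.int64(106), np.int64(48)), (-45, np.int64(121), np.int64(99), np.int64(45)), (-46, np.int64(115), np.int64(94), np.int64(44)), (-47, np.int64(119), np.int64(97), np.int64(44)), (-48, np.int64(127), np.int64(103), np.int64(44)), (-49, np.int64(131), np.int64(106), np.int64(44)), (-50, np.int64(132), np.int64(108), np.int64(47)), (-51, np.int64(127), np.int64(106), np.int64(55)), (-52, np.int64(118), np.int64(104), np.int64(72)), (-53, np.int64(114), np.int64(108), np.int64(96)), (-54, np.int64(116), np.int64(117), np.int64(118)), (-55, np.int64(119), np.int64(124), np.int64(130)), (-56, np.int64(120), np.int64(126), np.int64(134)), (-57, np.int64(120), np.int64(126), np.int64(135)), (-58, np.int64(121), np.int64(128), np
[... 2065 characters left out ...]
scene plate [(-10, 138), (-11, 138), (-12, 137), (-13, 134), (-14, 129), (-15, 122), (-16, 115), (-17, 109), (-18, 105), (-19, 106), (-20, 114), (-21, 128), (-22, 145), (-23, 158), (-24, 163), (-25, 162), (-26, 154), (-27, 141), (-28, 129), (-29, 122), (-30, 123), (-31, 126), (-32, 130), (-33, 134), (-34, 137), (-35, 139), (-36, 138), (-37, 136), (-38, 133), (-39, 133), (-40, 136), (-41, 139), (-42, 142), (-43, 142), (-44, 142)]
scene rod [(-20, 135), (-18, 133), (-16, 130), (-14, 138), (-12, 153), (-10, 167), (-8, 173), (-6, 173), (-4, 175), (-2, 177), (0, 179), (2, 177), (4, 175), (6, 176), (8, 176), (10, 175), (12, 171), (14, 170), (16, 164), (18, 152)]
pin scene [-0.03192389  0.02831426]
```

View pics/vise.png

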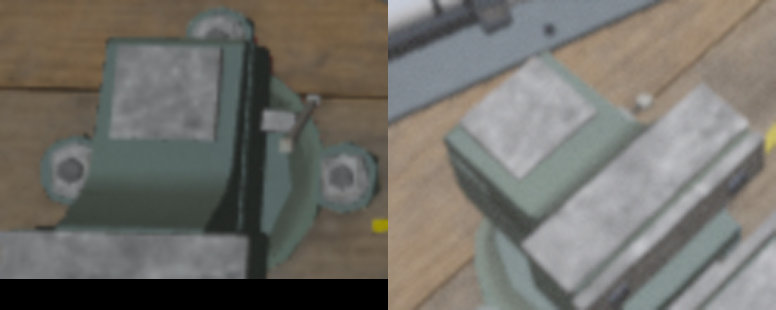

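The anvil's green top corner nearest the stop is at about (155.6,233) in top and (214,282) in scene. The hairline is at base y ≈ -46 to -47, the home face at about -28, so the draw is about 18.7 mm. Next: anvil and saw-handle heights, then a route.

```bash
python3 - <<'E'
from m import *
np.set_printoptions(precision=4,suppress=True)
print("anvil",two(t,(155.6,233),s,(214,281.8)),two(t,(109.5,233),s,(183.4,308.5)))
print("grey",two(t,(146,234.5),s,((540-388)/3.1+165,62/3.1+265)),two(t,(110.5,234.5),s,((460-388)/3.1+165,128/3.1+265)))
print("handle",two(t,(397,238),s,(362,172)),two(t,(398,207),s,(340,160)))
p0=monitor.read_state()["eef_pos"]
a0,r0=np.arctan2(p0[1],p0[0]),np.hypot(*p0[:2]); G=np.array([.541,.074]); a1,r1=np.arctan2(G[1],G[0]),np.hypot(*G)
u=np.linspace(0,1,22);r=r0+(r1-r0)*np.clip(u*1.5,0,1);a=a0+(a1-a0)*u
P=np.c_[r*np.cos(a),r*np.sin(a)]; P=np.round(P*1000); print(np.diff(P,axis=0).astype(int).tolist(),57.3/21)
E
```

```text
anvil (array([0.4701, 0.1302, 0.0892]), np.float64(0.0022528625845002056)) (array([0.465 , 0.2064, 0.0989]), np.float64(0.0025343649093799215))
grey (array([0.4623, 0.1408, 0.1016]), np.float64(0.006332877578457386)) (array([0.4602, 0.2006, 0.106 ]), np.float64(0.006311929065746532))
handle (array([ 0.4753, -0.3196,  0.0367]), np.float64(0.004829979832210412)) (array([ 0.5393, -0.3226,  0.03  ]), np.float64(0.0009408453267501185))
[[41, 23], [39, 25], [36, 27], [35, 29], [31, 32], [29, 33], [26, 34], [23, 36], [20, 37], [17, 37], [14, 38], [11, 39], [9, 38], [5, 39], [11, 35], [9, 37], [7, 37], [4, 37], [1, 37], [-1, 38], [-4, 37]] 2.7285714285714286
```

>>> carry_out:
  deltas:
    - [1,[41,23,5],[0,0,2.73]]
    - [1,[39,25,5],[0,0,2.73]]
    - [1,[36,27,0],[0,0,2.73]]
    - [1,[35,29,0],[0,0,2.73]]
    - [1,[31,32,0],[0,0,2.73]]
    - [1,[29,33,0],[0,0,2.73]]
    - [1,[26,34,0],[0,0,2.73]]
    - [1,[23,36,0],[0,0,2.73]]
    - [1,[20,37,0],[0,0,2.73]]
    - [1,[17,37,0],[0,0,2.73]]
    - [1,[14,38,0],[0,0,2.73]]
    - [1,[11,39,0],[0,0,2.73]]
  newtons: 10

```text
clock: 1.3
eef_pos: [0.5005, -0.2594, 0.3019]
ee_rot: [-2.868, -1.282, 0.0]
force: [0.5, 1.9, 0.0]
opening: 0.999
grip_force: 0.0
```

>>> carry_out:
  deltas:
    - [1,[9,38,-5],[0,0,2.73]]
    - [1,[5,39,-5],[0,0,2.73]]
    - [1,[11,35,-5],[0,0,2.73]]
    - [1,[9,37,-5],[0,0,2.73]]
    - [1,[7,37,-10],[0,0,2.73]]
    - [1,[4,37,-10],[0,0,2.73]]
    - [1,[1,37,-10],[0,0,2.73]]
    - [1,[-1,38,-10],[0,0,2.73]]
    - [1,[-4,37,-10],[0,0,2.73]]
    - [1,[0,0,0],[0,0,0]]
    - [1,[0,0,0],[0,0,0]]

```text
clock: 2.4
eef_pos: [0.5405, 0.0746, 0.2317]
ee_rot: [-2.529, -1.862, 0.002]
force: [-0.3, -0.7, 0.1]
opening: 0.998
grip_force: 0.0
```

```bash
cat > b.py <<'E'
from h import *
np.set_printoptions(precision=4,suppress=True)
th=np.radians(-17.4);B=np.array([[np.cos(th),-np.sin(th)],[np.sin(th),np.cos(th)]]);o=np.array([.5657,.0778])
def st():
    m=monitor.read_state(); R=cv2.Rodrigues(m["ee_rot"])[0]
    print("t",m["clock"],"tcp base",B.T@(m["eef_pos"][:2]-o)*1000,"z",m["eef_pos"][2],"yaw err",np.degrees(np.arctan2(R[1,1],R[0,1]))+17.4,"F base",B.T@m["force"][:2],m["force"][2],"op",m["opening"]*87,"g",m["grip_force"]); return m,R
E
python3 - <<'E'
from b import *
m,R=st(); a=snap("top","pics/t1.png"); b=snap("scene","pics/s1.png")
for n,c in(("t",a),("s",b)):
    for sg in(-1,1): print(n,sg,proj(c,m["eef_pos"]+R@[0,sg*.0435,.070]),proj(c,m["eef_pos"]+R@[0,sg*.0585,.070]))
f=lambda i,x,y:cv2.resize(i[y:y+150,x:x+160][...,::-1],None,fx=2.5,fy=2.5,interpolation=cv2.INTER_CUBIC)
cv2.imwrite("pics/c1.png",np.hstack([f(a["image"],120,110),f(b["image"],140,150)]))
E
```

```text
t 2.4 tcp base [-23.0504 -10.5815] z 0.2317333528308281 yaw err 0.13278200549651586 F base [-0.092  -0.7252] 0.14049437980529086 op 86.80016834072455 g 0.0
t -1 [171.4279 210.9148] [168.1215 219.5276]
t 1 [190.1942 162.0303] [193.3607 153.7819]
s -1 [217.5926 235.5549] [221.1373 241.5477]
s 1 [198.3124 202.9582] [195.193  197.6844]
```

View pics/c1.png

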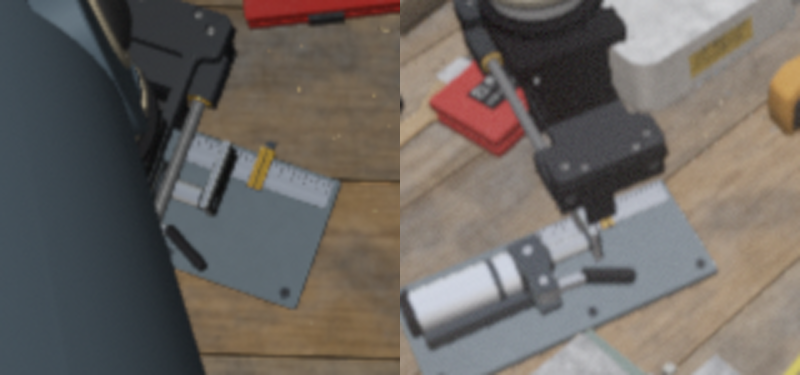

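The fingers appear where predicted: the -x fingertip is at about (220,236) in scene, and the plate and clip stay visible in top at about (207,178) and (225,177). Descending between collar and plate.

>>> carry_out:
  deltas:
    - [1,[3,7,-10],[0,0,0]]
    - [1,[0,0,-20],[0,0,0]]
    - [1,[0,0,-20],[0,0,0]]
    - [1,[0,0,-20],[0,0,0]]
    - [1,[0,0,-15],[0,0,0]]
    - [1,[0,0,-15],[0,0,0]]
    - [1,[0,0,-10],[0,0,0]]
    - [1,[0,0,-8],[0,0,0]]
    - [1,[0,0,0],[0,0,0]]
    - [1,[0,0,0],[0,0,0]]

```text
clock: 3.5
eef_pos: [0.5443, 0.0811, 0.1146]
ee_rot: [2.531, 1.86, 0.001]
force: [0.7, -0.4, -0.4]
opening: 1.001
grip_force: 0.0
```

```bash
python3 -c "
from b import *
st()"
```

```text
t 3.5 tcp base [-21.3812  -3.2904] z 0.11455560846852345 yaw err 0.01924630796141713 F base [ 0.7633 -0.1285] -0.44144410048404525 op 87.09105043020716 g 0.0
```

>>> carry_out:
  deltas:
    - [1,[-0.6,-1.9,0],[0,0,0]]
    - [1,[-0.6,-1.9,0],[0,0,0]]
    - [1,[-0.3,-0.95,0],[0,0,0]]
    - [1,[0,0,0],[0,0,0]]
    - [1,[0,0,0],[0,0,0]]

```text
clock: 4.0
eef_pos: [0.5426, 0.0761, 0.1144]
ee_rot: [2.532, 1.86, 0.001]
force: [0.2, 0.6, -0.4]
opening: 0.995
grip_force: 0.0
```

>>> carry_out:
  deltas:
    - [1,[-0.6,-1.9,0],[0,0,0]]
    - [1,[-0.6,-1.9,0],[0,0,0]]
    - [1,[-0.6,-1.9,0],[0,0,0]]
    - [1,[-0.6,-1.9,0],[0,0,0]]
    - [1,[-0.6,-1.9,0],[0,0,0]]
    - [1,[0,0,0],[0,0,0]]
    - [1,[0,0,0],[0,0,0]]

```text
clock: 4.7
eef_pos: [0.5395, 0.0665, 0.1144]
ee_rot: [2.532, 1.86, -0.0]
force: [0.7, 2.6, 1.5]
opening: 1.001
grip_force: 1.2
```

```bash
python3 -c "
from b import *
st(); a=snap('top','pics/t2.png'); b=snap('scene','pics/s2.png')
f=lambda i,x,y:cv2.resize(i[y:y+110,x:x+114][...,::-1],None,fx=3.5,fy=3.5,interpolation=cv2.INTER_CUBIC)
cv2.imwrite('pics/c2.png',np.hstack([f(a['image'],160,135),f(b['image'],165,195)]))
"
```

```text
t 4.7 tcp base [-21.6438 -18.6414] z 0.1144088626986304 yaw err 0.0053081650986577245 F base [-0.1005  2.7001] 1.5436521266656191 op 87.09036827952099 g 1.1734221875667572
```

View pics/c2.png

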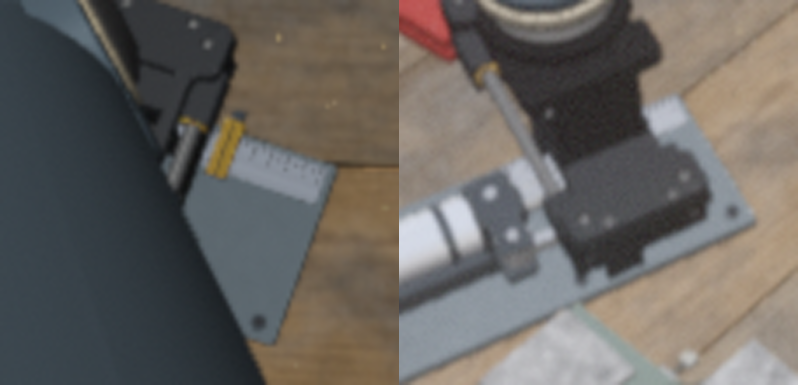

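In contact at 2.7 N, but the gripper body now hides the plate in both views. I'll back off in small steps to find the home contact point, so the draw can be measured from there.

>>> carry_out:
  deltas:
    - [1,[0.75,2.4,0],[0,0,0]]
    - [1,[0.75,2.4,0],[0,0,0]]
    - [1,[0,0,0],[0,0,0]]
    - [1,[0,0,0],[0,0,0]]

```text
clock: 5.2
eef_pos: [0.5412, 0.0719, 0.1143]
ee_rot: [-2.531, -1.861, -0.001]
force: [1.2, 2.5, 0.1]
opening: 1.001
grip_force: 1.5
```

>>> carry_out:
  deltas:
    - [1,[0.3,0.95,0],[0,0,0]]
    - [1,[0,0,0],[0,0,0]]
    - [1,[0,0,0],[0,0,0]]

```text
clock: 5.5
eef_pos: [0.5414, 0.0724, 0.1143]
ee_rot: [2.532, 1.86, 0.0]
force: [0.1, 1.7, 1.2]
opening: 1.0
grip_force: 1.3
```

>>> carry_out:
  deltas:
    - [1,[0.3,0.95,0],[0,0,0]]
    - [1,[0,0,0],[0,0,0]]
    - [1,[0,0,0],[0,0,0]]

```text
clock: 5.8
eef_pos: [0.5417, 0.0733, 0.1143]
ee_rot: [2.532, 1.86, 0.0]
force: [1.2, 2.6, 1.0]
opening: 0.997
grip_force: 1.1
```

>>> carry_out:
  deltas:
    - [1,[0.3,0.95,0],[0,0,0]]
    - [1,[0,0,0],[0,0,0]]
    - [1,[0,0,0],[0,0,0]]

```text
clock: 6.1
eef_pos: [0.542, 0.0743, 0.1143]
ee_rot: [2.531, 1.86, 0.0]
force: [1.9, 2.0, 0.7]
opening: 1.001
grip_force: 1.1
```

>>> carry_out:
  deltas:
    - [1,[0.3,0.95,0],[0,0,0]]
    - [1,[0,0,0],[0,0,0]]
    - [1,[0,0,0],[0,0,0]]

```text
clock: 6.4
eef_pos: [0.5423, 0.0753, 0.1143]
ee_rot: [2.531, 1.86, 0.001]
force: [1.7, 1.9, 0.1]
opening: 0.995
grip_force: 1.1
```

>>> carry_out:
  deltas:
    - [1,[0.15,0.48,0],[0,0,0]]
    - [1,[0,0,0],[0,0,0]]
    - [1,[0,0,0],[0,0,0]]

```text
clock: 6.7
eef_pos: [0.5424, 0.0756, 0.1143]
ee_rot: [2.532, 1.86, 0.0]
force: [1.0, 2.2, 0.8]
opening: 1.002
grip_force: 0.9
```

>>> carry_out:
  deltas:
    - [1,[0.15,0.48,0],[0,0,0]]
    - [1,[0,0,0],[0,0,0]]
    - [1,[0,0,0],[0,0,0]]

```text
clock: 7.0
eef_pos: [0.5421, 0.0758, 0.1141]
ee_rot: [-2.532, -1.86, 0.002]
force: [0.2, -0.5, 0.3]
opening: 0.999
grip_force: 0.3
```

>>> carry_out:
  deltas:
    - [1,[0.15,0.48,0],[0,0,0]]
    - [1,[0,0,0],[0,0,0]]
    - [1,[0,0,0],[0,0,0]]

```text
clock: 7.3
eef_pos: [0.5424, 0.0764, 0.1141]
ee_rot: [-2.532, -1.86, 0.001]
force: [0.0, 0.0, -0.2]
opening: 1.0
grip_force: 0.0
```

Home contact is at TCP base y ≈ -9.05. Target ≈ -27.8, a draw of 18.7 mm.

>>> carry_out:
  deltas:
    - [1,[-0.6,-1.9,0],[0,0,0]]
    - [1,[-0.6,-1.9,0],[0,0,0]]
    - [1,[-0.6,-1.9,0],[0,0,0]]
    - [1,[-0.6,-1.9,0],[0,0,0]]
    - [1,[-0.6,-1.9,0],[0,0,0]]
    - [1,[-0.6,-1.9,0],[0,0,0]]
    - [1,[-0.36,-1.15,-3],[0,0,0]]
    - [1,[-0.36,-1.15,-3],[0,0,0]]
    - [1,[-0.36,-1.15,-3],[0,0,0]]
    - [1,[-0.36,-1.15,-2],[0,0,0]]
    - [1,[-0.36,-1.15,-2],[0,0,0]]
    - [1,[0,0,0],[0,0,0]]

```text
clock: 8.5
eef_pos: [0.5374, 0.0592, 0.101]
ee_rot: [2.532, 1.86, 0.0]
force: [2.8, 2.7, -0.7]
opening: 0.999
grip_force: 1.7
```

>>> carry_out:
  deltas:
    - [1,[0,0,0],[0,0,0]]
    - [1,[0,0,0],[0,0,0]]

```text
clock: 8.7
eef_pos: [0.5374, 0.0592, 0.101]
ee_rot: [2.532, 1.86, 0.0]
force: [3.5, 2.5, -1.6]
opening: 1.001
grip_force: 1.6
```

```bash
python3 -c "
from b import *
st(); a=snap('top','pics/t3.png'); b=snap('scene','pics/s3.png')
f=lambda i,x,y:cv2.resize(i[y:y+100,x:x+80][...,::-1],None,fx=5,fy=5,interpolation=cv2.INTER_CUBIC)
cv2.imwrite('pics/c3.png',np.hstack([f(a['image'],180,140),f(b['image'],180,195)]))
"
```

```text
t 8.7 tcp base [-21.4981 -26.1835] z 0.10102900198319709 yaw err -0.0005161121196479712 F base [2.6126 3.4445] -1.6118802615463999 op 87.12027105778226 g 1.6214177501387894
```

View pics/c3.png

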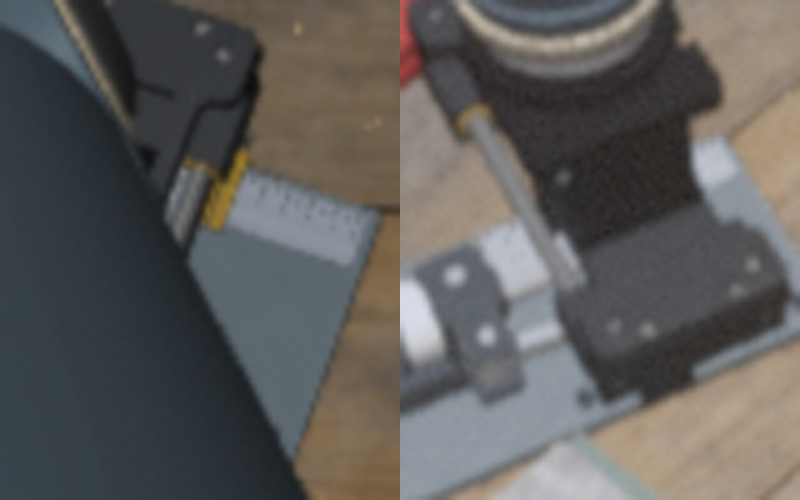

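Drawn 17.1 mm so far. Only the edge of the clip shows beside the gripper, so I'm relying on the contact-referenced travel. Adding 1.6 mm and holding.

>>> carry_out:
  deltas:
    - [1,[-0.24,-0.75,0],[0,0,0]]
    - [1,[-0.24,-0.75,0],[0,0,0]]
    - [1,[0,0,0],[0,0,0]]
    - [1,[0,0,0],[0,0,0]]
    - [1,[0,0,0],[0,0,0]]
    - [1,[0,0,0],[0,0,0]]
    - [1,[0,0,0],[0,0,0]]
  newtons: 20

```text
clock: 9.5
eef_pos: [0.5366, 0.0579, 0.1012]
ee_rot: [-2.532, -1.86, 0.0]
force: [2.5, 1.9, -2.1]
opening: 1.002
grip_force: 1.5
```

```bash
python3 -c "
from b import *
st()
t3=dict(np.load('pics/t3.npz'));h=cv2.cvtColor(t3['image'],cv2.COLOR_RGB2HSV)
for P in ([.046,-.046,.018],[.046,-.046,.062],[.046,-.046,.022],[.03,-.046,.022]):
    print(P,proj(t3,[*(o+B@P[:2]),P[2]]))
"
```

```text
t 9.5 tcp base [-21.7759 -27.6744] z 0.10123303681807203 yaw err 0.008339591546292269 F base [1.7826 2.5427] -2.1184129577962487 op 87.17419100443043 g 1.463362080976367
[0.046, -0.046, 0.018] [224.3798 174.7963]
[0.046, -0.046, 0.062] [222.0096 169.3724]
[0.046, -0.046, 0.022] [224.174  174.3253]
[0.03, -0.046, 0.022] [221.397  181.7966]
```

```bash
python3 -c "
from b import *
a=snap('top','pics/t4.png'); t0=dict(np.load('pics/top0.npz'))
ys=np.arange(-.038,-.056,-.001)
for x0 in (.024,.028,.032,.036,.040,.044):
  for n,c in(('t0',t0),('now',a)):
    r=[]
    for y in ys:
        p=np.array([proj(c,[*(o+B@[x,y]),.018]) for x in np.linspace(x0,x0+.004,5)],np.float32)
        v=cv2.remap(c['image'],p[:,:1].copy(),p[:,1:].copy(),cv2.INTER_LINEAR).reshape(-1,3).mean(0); r.append((int(v[0]),int(v[2])))
    print(x0,n,r)
cv2.imwrite('pics/c4.png',cv2.resize(a['image'][155:200,200:250][...,::-1],None,fx=12,fy=12,interpolation=cv2.INTER_CUBIC))
"
```

```text
0.024 t0 [(90, 102), (93, 98), (97, 88), (106, 76), (114, 67), (117, 63), (115, 60), (108, 59), (103, 57), (106, 57), (112, 56), (114, 56), (113, 58), (106, 62), (97, 68), (91, 81), (89, 94), (89, 100)]
0.024 now [(104, 105), (96, 97), (84, 85), (71, 72), (56, 57), (47, 45), (48, 40), (66, 44), (88, 51), (106, 57), (120, 60), (125, 61), (123, 63), (116, 68), (107, 76), (100, 89), (98, 103), (98, 110)]
0.028 t0 [(115, 127), (116, 118), (118, 101), (125, 82), (131, 64), (133, 53), (132, 47), (124, 45), (116, 44), (116, 44), (124, 44), (129, 45), (129, 47), (125, 54), (116, 72), (111, 94), (111, 112), (113, 123)]
0.028 now [(104, 105), (95, 96), (84, 85), (70, 71), (56, 55), (47, 42), (52, 35), (70, 36), (92, 41), (113, 45), (131, 47), (140, 48), (141, 51), (137, 59), (128, 79), (121, 103), (121, 123), (124, 135)]
0.032 t0 [(124, 136), (122, 125), (124, 106), (129, 84), (132, 65), (133, 52), (131, 47), (121, 45), (116, 45), (119, 44), (126, 44), (131, 44), (132, 47), (129, 57), (123, 75), (119, 100), (120, 121), (123, 133)]
0.032 now [(105, 106), (98, 99), (86, 87), (72, 73), (57, 57), 
[... 688 characters left out ...]
44), (132, 45), (133, 47), (129, 55), (122, 73), (117, 98), (119, 121), (122, 133)]
0.04 now [(104, 103), (97, 95), (86, 84), (74, 71), (60, 55), (51, 42), (50, 34), (58, 32), (82, 36), (105, 40), (120, 42), (133, 45), (139, 50), (139, 60), (132, 80), (128, 108), (130, 132), (133, 146)]
0.044 t0 [(116, 126), (120, 121), (125, 108), (131, 89), (133, 70), (135, 56), (131, 48), (124, 44), (116, 43), (116, 43), (124, 43), (130, 44), (130, 45), (125, 52), (116, 66), (110, 89), (113, 114), (118, 128)]
0.044 now [(103, 76), (95, 70), (90, 63), (84, 56), (77, 50), (71, 43), (65, 38), (62, 35), (58, 32), (57, 30), (69, 31), (87, 35), (107, 42), (120, 53), (119, 71), (118, 97), (123, 124), (129, 140)]
```

View pics/c4.png

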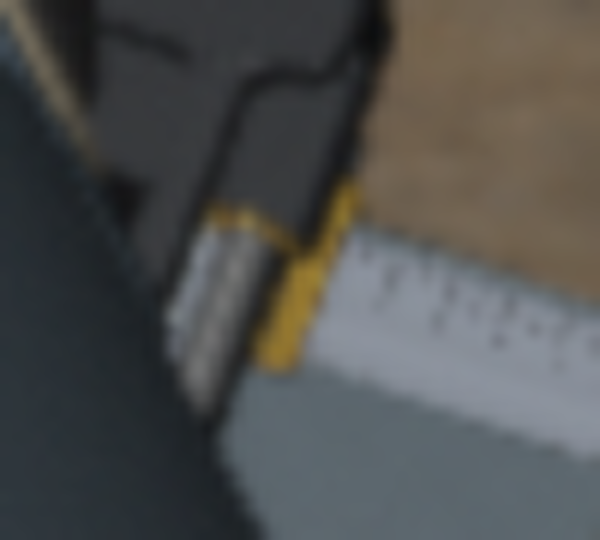

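In the top view the black face edge projects to base y ≈ -46.5, against -46.1 for the hairline, so the stop face is on the line. Closing the fingers onto the lever.

>>> carry_out:
  deltas:
    - [0.9,[0.1,0.3,0],[0,0,0]]
    - [0.8,[0,0,0],[0,0,0]]
    - [0.74,[0,0,0],[0,0,0]]
    - [0.74,[0,0,0],[0,0,0]]
    - [0.74,[0,0,0],[0,0,0]]
  newtons: 20

```text
clock: 10.05
eef_pos: [0.5369, 0.0584, 0.1014]
ee_rot: [2.531, 1.86, 0.0]
force: [2.5, 2.3, 0.8]
opening: 0.749
grip_force: 2.1
```

```bash
python3 -c "
from b import *
st()"
```

```text
t 10.05 tcp base [-21.695  -27.1363] z 0.10137230898364272 yaw err 0.02536069841235289 F base [1.6544 2.9192] 0.7775598725351693 op 65.13077800709682 g 2.0666342368349433
```

>>> carry_out:
  deltas:
    - [0.7,[1.43,-0.45,0],[0,0,0]]
    - [0.67,[1.43,-0.45,0],[0,0,0]]
    - [0.63,[1.43,-0.45,0],[0,0,0]]
    - [0.6,[1.43,-0.45,0],[0,0,0]]
    - [0.56,[1.43,-0.45,0],[0,0,0]]
    - [0.56,[0,0,0],[0,0,0]]

```text
clock: 10.65
eef_pos: [0.5442, 0.056, 0.1011]
ee_rot: [2.532, 1.86, 0.001]
force: [2.1, 2.0, -0.2]
opening: 0.569
grip_force: 2.2
```

```bash
python3 -c "
from b import *
st()"
```

```text
t 10.65 tcp base [-13.99   -27.1788] z 0.10113084311934759 yaw err 0.019035430067120274 F base [1.3627 2.5481] -0.1659676046111384 op 49.50880292782009 g 2.236223635263741
```

>>> carry_out:
  deltas:
    - [0.53,[1.43,-0.45,0],[0,0,0]]
    - [0.49,[1.43,-0.45,0],[0,0,0]]
    - [0.46,[1.43,-0.45,0],[0,0,0]]
    - [0.42,[1.43,-0.45,0],[0,0,0]]
    - [0.39,[1.43,-0.45,0],[0,0,0]]
    - [0.39,[0,0,0],[0,0,0]]

```text
clock: 11.25
eef_pos: [0.5514, 0.0541, 0.1011]
ee_rot: [-2.531, -1.86, -0.001]
force: [0.1, 4.6, -1.2]
opening: 0.394
grip_force: 2.9
```

```bash
python3 -c "
from b import *
st()"
```

```text
t 11.25 tcp base [ -6.5265 -26.9138] z 0.10113402242580524 yaw err 0.021113088564550964 F base [-1.2963  4.4124] -1.1505085030498505 op 34.296770586933434 g 2.8999655158258975
```

>>> carry_out:
  deltas:
    - [0.36,[-0.12,-0.38,0],[0,0,0]]
    - [0.33,[0,0,0],[0,0,0]]
    - [0.3,[0,0,0],[0,0,0]]
    - [0.25,[0,0,0],[0,0,0]]
    - [0.2,[0,0,0],[0,0,0]]
    - [0.2,[0,0,0],[0,0,0]]
    - [0.2,[0,0,0],[0,0,0]]
  newtons: 20

```text
clock: 11.95
eef_pos: [0.5514, 0.0541, 0.1014]
ee_rot: [-2.531, -1.86, -0.003]
force: [-0.1, 5.9, -0.4]
opening: 0.31
grip_force: 20.5
```

```bash
python3 -c "
from b import *
st()"
```

```text
t 11.95 tcp base [ -6.5278 -26.8309] z 0.10142075339806714 yaw err 0.021097941917677332 F base [-1.8093  5.5652] -0.3878748245945866 op 26.992810422493918 g 20.469192021992058
```

```bash
python3 -c "
from b import *
a=snap('top','pics/t5.png'); b=snap('scene','pics/s5.png'); t4=dict(np.load('pics/t4.npz'))
ys=np.arange(-.040,-.053,-.001)
for x0 in (.024,.028,.032,.036):
  for n,c in(('t4',t4),('now',a)):
    r=[]
    for y in ys:
        p=np.array([proj(c,[*(o+B@[x,y]),.018]) for x in np.linspace(x0,x0+.004,5)],np.float32)
        r.append(int(cv2.remap(c['image'],p[:,:1].copy(),p[:,1:].copy(),cv2.INTER_LINEAR).reshape(-1,3).mean(0)[0]))
    print(x0,n,r)
f=lambda i,x,y:cv2.resize(i[y:y+60,x:x+50][...,::-1],None,fx=8,fy=8,interpolation=cv2.INTER_CUBIC)
cv2.imwrite('pics/c5.png',np.hstack([f(a['image'],195,150),f(b['image'],200,225)]))
st()
"
```

```text
0.024 t4 [84, 71, 56, 47, 48, 66, 88, 106, 120, 125, 123, 116, 107]
0.024 now [38, 38, 37, 36, 36, 35, 34, 34, 34, 33, 33, 36, 38]
0.028 t4 [84, 70, 56, 47, 52, 70, 92, 113, 131, 140, 141, 137, 128]
0.028 now [36, 35, 34, 34, 33, 32, 31, 35, 41, 51, 68, 78, 85]
0.032 t4 [86, 72, 57, 47, 49, 64, 87, 114, 133, 142, 145, 142, 134]
0.032 now [33, 32, 32, 32, 31, 30, 34, 45, 68, 101, 124, 131, 130]
0.036 t4 [87, 71, 56, 47, 48, 63, 88, 115, 134, 142, 145, 140, 131]
0.036 now [36, 39, 41, 40, 36, 34, 36, 49, 73, 104, 125, 132, 129]
t 12.05 tcp base [ -6.5413 -26.8467] z 0.10140161725795266 yaw err 0.01697496881558891 F base [-1.195   5.3194] -0.0037803900790580602 op 27.02989815123719 g 20.46965628862381
```

View pics/c5.png

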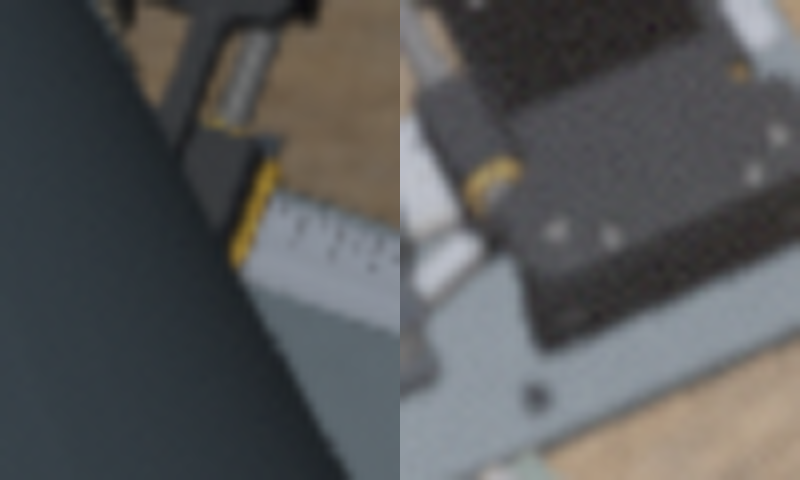

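```bash
python3 -c "
from b import *
print(job_done())"
```

```text
the job is handed in; nothing more can be done
None
```

I handed the job in with the fingers still gripping the rod and the shut lever together at 20 N. I estimate the stop face is within about 1 mm of the hairline, based on drawing it 17.8 mm from the home contact; the gripper hid the stop face at the end, so I couldn't confirm that by eye, and lever shut is inferred from the 27 mm finger opening (28 mm expected).

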